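# Set a bonding press's ratchet to tighten and clamp the heat sink

### The job

The small screw press over the heat sink has been left with its ratchet set to loosen: flip the direction lever on the ratchet head right over to tighten before you turn anything, so that the pad is not wound up. Swing the handle back anticlockwise, a good 45 degrees, to feel that it now free-wheels, then work it to and fro until the pad bears firmly on the heat sink: stop when the tightening stroke takes about half as much force again as it did while running down, and no more, or the module cracks. Leave everything else on the bench where it is.

Things in the scene. Friction and masses are not known exactly. Their poses are not given: they have to be found in the camera images.
- press: open two-column screw press; grey base plate 160 (its x) by 230 (its y) by 17 mm; origin under the middle of the base, on the vertical screw axis; its -x is its front, towards the robot. Steel columns 18 mm thick at y = +80 and -80 mm rise to 180 mm; a crosshead 46 mm deep at 112 to 136 mm joins them and carries the screw and, on top, the ratchet with its handle.
- lever (a joint): direction lever on the ratchet head, rad, seen from above: -0.5 fully clockwise = drives anticlockwise (loosens, pad rises), free-wheels clockwise; +0.5 fully anticlockwise = drives clockwise (tightens, pad sinks), free-wheels anticlockwise. Near 0 nothing is driven; it must be well past +0.35. Stays where left; 2 to 4 N sideways at the tab moves it, which the handle's own friction withstands.
- lever_tab (a point): middle of the upright thumb tab at the end of the dark steel direction lever; tab 10 mm along the lever, 9 mm across, 23 mm high (top 10 mm above this point). The lever turns about a vertical pin on the handle's centre line, 28 mm from the screw axis towards the grip; the tab is 21 mm beyond that pin, grip side, and stands clear above the handle.
- handle (a joint): angle of the ratchet handle about the screw axis, rad: 0 = it points out of the press's front (its -x), positive = anticlockwise from above; the columns stop it at +1.25 and -1.25. It stays where it is left. The ratchet has 20 teeth, so a stroke begins with up to 0.31 rad of idle travel.
- handle_grip (a point): middle of the ribbed black round grip (22 mm thick, level) of the ratchet handle, 125 mm from the screw axis; the grip runs from 80 to 170 mm; free below to 40 mm above the bench. Site's x points outward. Sideways force here: about 2 N free-wheeling, 7 N driving the free screw, then +0.4 N per 0.05 rad once the pad is on the heat sink; firm is 10 to 11 N, over 12 N is too much.
- head_top (a point): middle of the top of the round steel ratchet head (52 mm across, drawn out towards the grip), on the screw axis; the pin of the lever and a small button stand up to 6 mm above it.
- platen: aluminium cross plate that slides on the columns and carries a round rubber pad 38 mm across; origin at the middle of the pad's underside. The screw moves it 1.6 mm per rad; at the start the pad hangs 1 to 4 mm above the spreader on the heat sink, a gap that differs from case to case and is not measured: the pad's landing has to be felt.
- module: green circuit board 110 x 84 mm on stand-offs in the press, a black power module on it; origin under the middle of the board. On the module sits a finned aluminium heat sink with a square steel load spreader 44 mm wide on top, under the pad: its top is 40 to 42.5 mm above the origin, as heat sinks and adhesive layers differ.
- screwdriver_grip (a point): screwdriver, 190 mm, lying beside the press's base; bystander, middle of its handle
- wrench_grip (a point): steel wrench, 150 mm, lying on the other side of the press's base; bystander, middle of its shank
- spare_sink_mid (a point): spare finned aluminium heat sink 50 x 46 x 25 mm in front of the press; bystander, its centre
- solder_reel_mid (a point): grey solder reel, 60 mm across, 35 mm high, in front of the press; bystander, its centre
- capacitor_center (a point): black capacitor can, 35 mm across, 45 mm high, standing on the rear left of the press's base; bystander, its centre
- flux_bottle_mid (a point): white flux bottle, 40 mm across, 100 mm high, at the right of the mat; bystander, its centre
- carton_mid (a point): cardboard carton 100 x 70 x 45 mm at the left of the mat; bystander, its centre

How it is judged (in metres and radians):
On the way, in this order (a step that is already met when the one before it is completed fails the run):
1. the direction lever is flipped over to tighten, past +0.35 rad (value of joint lever above 0.35 rad), for 0.2 s.
2. with the lever so, the handle is swung back and free-wheels: the grip is more than 75 mm (35 degrees) from where it started while the pad has moved less than 0.4 mm (value of joint lever above 0.35 rad and distance of handle_grip from where it was at the start of the episode above 0.075 m and distance of platen from where it was at the start of the episode below 0.0004 m), for 0.1 s.
3. the pad comes down on the heat sink's spreader (contact force between platen and anything else above 5 N), for 0.2 s.
At the end, for the whole second after the job is handed in: the pad bears on the heat sink's spreader with more than 100 N (never more than 420 N), and the direction lever is still on the tighten side, past +0.35 rad (contact force between platen and anything else above 100 N and value of joint lever above 0.35 rad); the robot touches nothing.
It fails at once if the module is overloaded: the pad bears on the heat sink with more than 420 N (about 12.7 N sideways at the middle of the grip) (contact force between platen and anything else above 420 N).
It fails at once if the pad is wound up by more than about 1.5 mm from its start (72 mm above the press's underside) (z of platen in the frame of press above 0.072 m).
It fails at once if a bystander is moved by more than 20 mm (distance of any of screwdriver_grip, wrench_grip, spare_sink_mid, solder_reel_mid, capacitor_center, flux_bottle_mid, carton_mid from where it was at the start of the episode above 0.02 m).
It also fails if it takes over 72 s, if anything falls off the work surface, if the arm or the gripper's body presses on something with over 40 N, if the wrist force passes 120 N, or if a joint passes its speed limit or range.

### The arm

A 7-joint arm with a two-finger parallel gripper is mounted at the origin on the work surface. World frame = base frame: x ahead of the robot, y to its left, z up, the work surface at z = 0. Lengths are in m, angles in degrees, forces in N, time in s.
With the tool pointing down it reaches from about 0.425 to 1.025 m from the base axis. Payload 9.4 kg.
Tool frame: the origin (TCP) lies at the very end of the fingers, on their centre line; the grasp point (between the pads) lies grip_point_offset behind it (grip_point_offset is the distance from the TCP to the grasp point, in m); z points along the fingers, y is the direction in which the jaws open and shut (so a half turn about z gives the same grasp; the last joint's range is limited). The gripper opens to 85 mm and grips with 20 to 120 N. Pads are 22 mm wide; open, the fingers measure 114 mm over their backs; the gripper's body (76 mm by 85 mm) begins 54 mm behind the grasp point. The pads swing forward as they close: fully open they stand 13 mm farther back than shut.
Start: joints at [-75.269, 34.337, -0.143, 91.639, 0.103, 54.024, -4.572], TCP at [0.238, 0.685, 0.231] pointing down, gripper open.
Joint ranges: [-147.43, 147.43], [-19.82, 112.94], [-74.19, 73.91], [6.32, 146.72], [-59.91, 239.91], [6.04, 106.73], [-150.56, 150.56]. Speed limits (degrees/s): [127.2, 127.2, 172.46, 172.46, 180, 180, 180].

### API

Orientations are given as a 3x3 rotation matrix whose columns are the frame's x, y, z axes.
In Python, from bench import * gives the robot as it stands.
- The arm moves only by the tool play_rows, never from a script. Its argument "moves" is one flat list of numbers, 5 for each row, row after row: the shift along the world's x, y, z in mm, then the turn about the world's z in rad, then the opening, from 0 (shut) to 1 (fully open). A call has exactly 10 rows; each row shifts and turns the commanded pose from where the row before left it; what a row does not reach is not made up. A row lasts 1/10 s, in which the tool goes at most 50 mm and 8.59 degrees, less where a joint would pass 70% of its speed; a pose out of reach is approached as far as the arm can. A call is refused whole if a number of a shift passes 50 or a number of a turn 0.15, either way. A call with a gripper value outside its range is refused whole. The fingers move at their own pace and stop on an object; "squeeze" is the grip in N (left out, the last holds). Time passes only in rows, so rows that do not move let the fingers close, or fill a call up. It gives the time, the measured TCP pose, the force and the opening at its end, in the units of the state.
- get_obs(): the state, without advancing time (a new reading comes with each control period).
- capture(name): name is "scene" or "side" or "wrist"; returns a dict with "image" (400x640x3 uint8, blue, green, red), "range_z" (400x640 float32, m along the optical axis (not along the pixel's ray), 0 where there is no reading), "fx", "fy", "cx", "cy" (pixels), "dist" ([k1, k2, p1, p2, k3] as OpenCV has them; the pictures are not rectified), "R" (3x3) and "t" (3): a world point X has camera coordinates R X + t. Camera axes: x right, y down, z forward; pixel columns grow to the right and rows downward; lengths in m; the calibration is good to about 2 mm. A picture is of the moment at which its call begins.
- finish_job(): hands the job in, once; it reports no verdict.
The state is a dict: "time": time; "q": joint angles; "joint_vel": joint speeds; "joint_torque": joint torques, N m; "position": TCP position; "orientation": TCP orientation; "ft_force": force on the tool from outside, world axes, zero at the start; "moment": the same for the moment, N m; "finger_gap": finger opening in m.
Only numpy, scipy, OpenCV 4.12 (cv2) and the standard library are available. Lean on these libraries where they do the work, as an engineer would, in place of code of your own. Each camera call takes 0.05 s, during which the arm holds its last target.

## Working session

There is one attempt and no reset: what is moved stays moved. The work goes in short steps, Python scripts to look and compute and a tool call to move; the robot and the scene stay as the last step left them, time stands still between calls to the robot, and variables do not carry over. Pictures are saved under pics/ and viewed, and the job is handed in when it is done.

Besides the shell and the picture viewer there is one more tool, called after ">>>" by a JSON object that holds its "op" and its "data", one argument or row to a line. play_rows: Moves the arm, as the interface text tells. Its arguments: {"type":"object","properties":{"moves":{"type":"array"},"squeeze":{"type":"number"}},"required":["moves"]}

```bash
ls; mkdir -p pics
python3 - <<'E'
from bench import *
import cv2
o=get_obs();print(o)
for n in ["scene","side","wrist"]:
    c=capture(n);cv2.imwrite(f"pics/{n}0.png",c["image"]);print(n,c["fx"],c["fy"],c["cx"],c["cy"],c["dist"],c["R"],c["t"])
E
```

```text
pics
{'time': 0.0, 'q': array([-75.27265729,  34.38584813,  -0.14462856,  91.68012589,
         0.10485415,  54.02246333,  -4.5717259 ]), 'joint_vel': array([-0.04125687, -0.06991479,  0.05867123, -0.02512746, -0.02314383,
        0.03840871,  0.03532087]), 'joint_torque': array([-5.55420030e-06, -7.76454306e+01,  1.56441651e+00, -2.58006155e+01,
        1.21879412e-02,  8.92872806e-03,  8.18537877e-07]), 'position': array([0.23737904, 0.68455419, 0.23040546]), 'orientation': array([[-9.44846174e-01,  3.27514268e-01, -3.35131701e-04],
       [ 3.27514392e-01,  9.44844991e-01, -1.50538090e-03],
       [-1.76386216e-04, -1.53211384e-03, -9.99998811e-01]]), 'ft_force': array([-0.56330503,  0.47967466, -0.63604659]), 'moment': array([ 0.01097081,  0.01426309, -0.0199858 ]), 'finger_gap': 0.08526294940534522}
scene 470.436929659594 470.436929659594 320.18758560948294 195.9788415967267 [0.03097946 0.         0.         0.         0.        ] [[-0.57575696  0.81749108  0.01456927]
 [ 0.52097561  0.38053872 -0.7640515 ]
 [-0.63014945 -0.43231773 -0.64499074]] [ 0.32227483 -0.2009481   1.75714471]
side 479.20339852445903 479.20339852445903 314.36865796781285 196.65849645056355 [-0.08384577  0.          0.          0.          0.        ] [[-0.97918001 -0.20284071  0.0078838 ]
 [-0.14208581  0.65712374 -0.74027023]
 [ 0.14497631 -0.72597799 -0.67226322]] [0.56022019 0.18259282 1.60279794]
wrist 350.2935473183731 350.2935473183731 319.05160088132334 196.9936268841406 [-0.03237415  0.          0.          0.          0.        ] [[ 3.27599751e-01  9.44816129e-01 -9.41277438e-04]
 [ 8.96952820e-01 -3.10690540e-01  3.14558465e-01]
 [ 2.96907465e-01 -1.03893556e-01 -9.49237634e-01]] [-0.72362603 -0.04244558  0.37938585]
```

View pics/scene0.png

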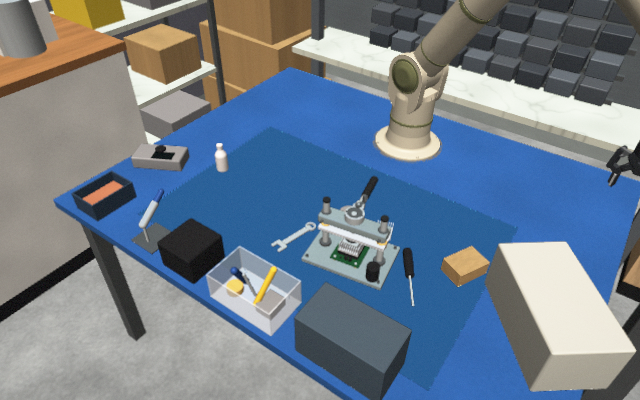

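View pics/side0.png

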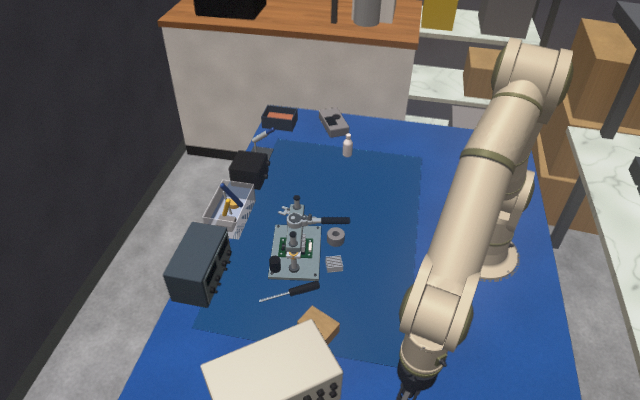

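View pics/wrist0.png

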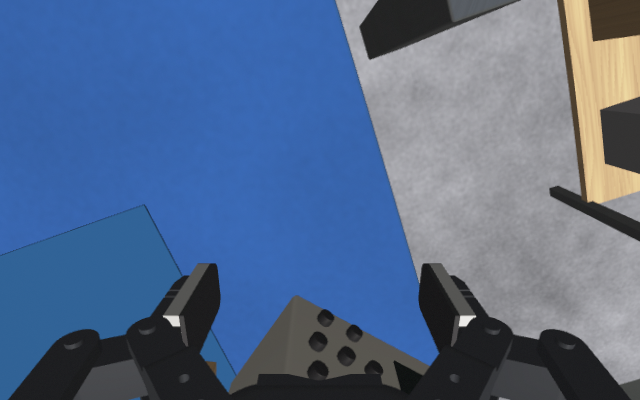

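The scene view shows the press around (350,240) with its grip at (370,188). The side view shows the head at (296,218), the grip at (336,220), the reel at (336,236) and the spare sink at (334,264). Next I'll zoom in and measure.

```bash
cat > h.py <<'E'
from bench import *
import cv2, numpy as np
def K(c): return np.array([[c["fx"],0,c["cx"]],[0,c["fy"],c["cy"]],[0,0,1.]])
def ray(c,uv):
    p=cv2.undistortPoints(np.array(uv,float).reshape(-1,1,2),K(c),np.array(c["dist"],float)).reshape(-1,2)
    return np.c_[p,np.ones(len(p))]
def onplane(c,uv,z):
    d=ray(c,uv)@c["R"]; o=-c["R"].T@c["t"]
    return o+d*((z-o[2])/d[:,2])[:,None]
def pts(c):
    v,u=np.mgrid[0:400,0:640]
    uv=np.c_[u.ravel(),v.ravel()]
    P=(ray(c,uv)*c["range_z"].reshape(-1,1)-c["t"])@c["R"]
    return P.reshape(400,640,3)
def proj(c,X):
    r=cv2.Rodrigues(c["R"])[0]
    return cv2.projectPoints(np.array(X,float).reshape(-1,3),r,c["t"],K(c),np.array(c["dist"],float))[0].reshape(-1,2)
def crop(c,u0,v0,w,h,s,f):
    im=cv2.resize(c["image"][v0:v0+h,u0:u0+w],None,fx=s,fy=s,interpolation=cv2.INTER_CUBIC)
    cv2.imwrite(f,im)
E
python3 - <<'E'
from h import *
c=capture("scene");crop(c,270,160,160,120,5,"pics/s1.png")
P=pts(c)
for n,uv in dict(head=(353,212),grip=(370,188),colL=(327,200),colR=(383,218)).items(): print(n,P[uv[1],uv[0]])
d=capture("side");crop(d,240,180,140,105,5,"pics/d1.png")
P=pts(d)
for n,uv in dict(head=(294,219),grip=(336,220),colf=(296,200),coln=(293,238),reel=(336,232),sink=(334,262)).items(): print(n,P[uv[1],uv[0]])
E
```

```text
head [0.61319889 0.13714968 0.16985839]
grip [0.49837862 0.12016774 0.16517636]
colL [0.62846777 0.06659046 0.18511955]
colR [0.60189688 0.21666067 0.18395065]
head [0.60639078 0.14900062 0.17003262]
grip [0.48011665 0.12332484 0.16718582]
colf [0.61890903 0.06916217 0.17489467]
coln [0.59163798 0.22348962 0.1665245 ]
reel [0.48890363 0.04072804 0.02687258]
sink [0.47281976 0.17074731 0.025076  ]
```

View pics/s1.png

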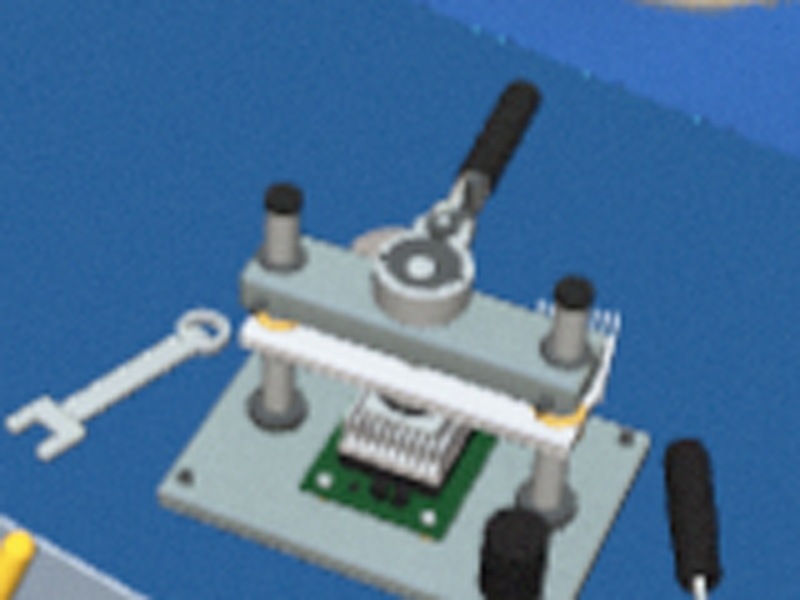

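View pics/d1.png

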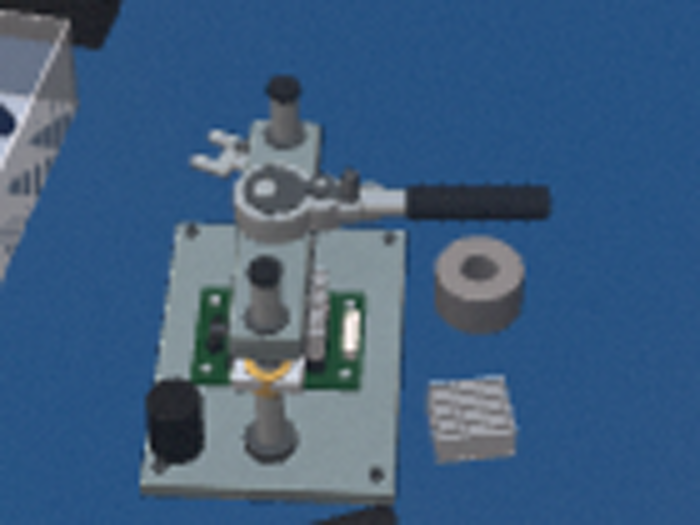

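Run:
```python
from h import *
c=capture("scene");d=capture("side")
def tri(a,b):
    A=[];B=[]
    for C,uv in((c,a),(d,b)):
        r=ray(C,[uv])[0]
        M=np.cross(np.eye(3),r)  # rows
        S=np.array([[0,-r[2],r[1]],[r[2],0,-r[0]],[-r[1],r[0],0]])
        A.append(S@C["R"]);B.append(-S@C["t"])
    x,res,_,_=np.linalg.lstsq(np.vstack(A),np.hstack(B),rcond=None);return x,np.linalg.norm(np.vstack(A)@x-np.hstack(B))
s=lambda x,y:(270+x/5-.4,160+y/5-.4)
e=lambda x,y:(240+x/5-.4,180+y/5-.4)
for n,a,b in [("capR",s(283,198),e(283,88)),("capL",s(574,293),e(265,270)),("grip",s(502,130),e(478,203)),("tab top",s(478,183),e(349,178)),("head",s(421,265),e(268,190))]:
    print(n,*tri(a,b), onplane(c,[a],.18)[0],onplane(d,[b],.18)[0])
# grip mask from depth
for C in (c,d):
    P=pts(C);im=C["image"].astype(int)
    m=(P[...,2]>.135)&(P[...,2]<.2)&(P[...,0]>.40)&(P[...,0]<.66)&(P[...,1]>-.1)&(P[...,1]<.3)
    dark=m&(im.max(2)<70)&(P[...,0]<.555)&(P[...,2]>.15)
    Q=P[dark];print(len(Q),Q.min(0),Q.max(0),Q.mean(0)); v=np.linalg.svd((Q-Q.mean(0))[:,:2])[2][0];print("dir",v)
```

```text
capR [0.62047267 0.05895407 0.17801644] 0.0005152815012757061 [0.62208037 0.0598203  0.18      ] [0.61995559 0.06158414 0.18      ]
capL [0.59423271 0.21695938 0.17787551] 0.00022049308687789956 [0.59651003 0.21806289 0.18      ] [0.59369308 0.21869613 0.18      ]
grip [0.48330539 0.11294131 0.1580557 ] 0.0027928621341196573 [0.50597504 0.12322385 0.18      ] [0.48064481 0.13740493 0.18      ]
tab top [0.5599828  0.14000623 0.18757481] 0.00027698957873253656 [0.55174111 0.13563405 0.18      ] [0.56162107 0.13272679 0.18      ]
head [0.61111519 0.13890196 0.16627717] 0.0010777436185676794 [0.62379983 0.14546434 0.18      ] [0.60764241 0.15332641 0.18      ]
140 [0.44679695 0.09970794 0.15729749] [0.5314844  0.1324928  0.17371637] [0.49129102 0.11625055 0.16623814]
dir [0.97848348 0.2063252 ]
173 [0.44064045 0.10205379 0.15074073] [0.52559078 0.13315604 0.17135938] [0.48295832 0.11985429 0.16169857]
dir [-0.97904708 -0.20363402]
```

The measurements agree with each other:
- **Press:** axis ≈ (0.607, 0.138), yaw ≈ 9.4°.
- **Handle:** angle ≈ 0.
- **Lever tab:** top ≈ (0.560, 0.140, 0.188), 21 mm from the pin and at about -0.5 rad, which fits the data.

Before moving I'll check the obstacles along the travel path.

Run:
```python
from h import *
import bench
print([x for x in dir(bench) if not x.startswith('_')]); print(getattr(bench,'grip_point_offset',None))
for n in("scene","side"):
    C=capture(n);P=pts(C).reshape(-1,3)
    for y0 in np.arange(0,.8,.1):
        r=[]
        for x0 in np.arange(.2,.9,.1):
            m=(P[:,0]>x0)&(P[:,0]<x0+.1)&(P[:,1]>y0)&(P[:,1]<y0+.1)&(P[:,2]>-.05)
            r.append(round(float(P[m,2].max()),2) if m.any() else -1)
        print(n,round(y0,1),r)
```

```text
['IKError', 'capture', 'finish_job', 'get_obs', 'grip_point_offset']
0.0187
scene 0.0 [0.01, 0.01, 0.17, 0.14, 0.19, 0.02, 0.14]
scene 0.1 [0.01, 0.01, 0.17, 0.19, 0.18, 0.01, 0.14]
scene 0.2 [0.01, 0.01, 0.01, 0.19, 0.19, 0.01, 0.14]
scene 0.3 [0.01, 0.01, 0.05, 0.05, 0.02, 0.01, 0.14]
scene 0.4 [0.66, 0.01, 0.16, 0.16, 0.01, 0.01, 0.14]
scene 0.5 [0.67, 0.16, 0.16, 0.16, 0.16, 0.01, 0.01]
scene 0.6 [0.39, 0.16, 0.16, 0.16, 0.16, 0.16, -1]
scene 0.7 [0.01, 0.01, -1, 0.16, 0.16, 0.0, -1]
side 0.0 [0.01, 0.01, 0.16, 0.14, 0.19, 0.02, 0.14]
side 0.1 [0.01, 0.01, 0.17, 0.19, 0.17, 0.01, 0.14]
side 0.2 [0.01, 0.01, 0.02, 0.19, 0.18, 0.06, 0.14]
side 0.3 [0.01, 0.01, 0.05, 0.05, 0.02, 0.07, 0.14]
side 0.4 [0.77, 0.01, 0.16, 0.16, 0.01, 0.01, 0.14]
side 0.5 [0.75, 0.16, 0.16, 0.16, 0.16, 0.01, 0.01]
side 0.6 [0.68, 0.16, 0.16, 0.16, 0.16, 0.16, 0.01]
side 0.7 [0.61, -1, -1, 0.16, 0.16, -1, 0.01]
```

>>> {"op": "play_rows", "data": {
  "moves": [16,-26,2,0.025,0,16,-26,2,0.025,0,16,-26,2,0.025,0,16,-26,2,0.025,0,16,-26,2,0.025,0,16,-26,2,0.025,0,16,-26,2,0.025,0,16,-26,2,0.025,0,16,-26,2,0.025,0,16,-26,2,0.025,0],
  "squeeze": 20
}}

```text
time: 1.45
position: [0.3981, 0.4239, 0.2515]
orientation: [[-0.997, 0.083, 0.0], [0.083, 0.997, 0.0], [-0.0, 0.0, -1.0]]
ft_force: [0.7, -0.2, 0.3]
finger_gap: 0.0002
```

>>> {"op": "play_rows", "data": {
  "moves": [16,-26,0,0.025,0,16,-26,0,0.025,0,16,-26,0,0.025,0,16,-26,0,0.025,0,16,-26,0,0.025,0,16,-26,0,0.025,0,16,-26,0,0.025,0,16,-26,0,0.025,0,16,-26,0,0.025,0,16,-24,0,0.025,0]
}}

```text
time: 2.45
position: [0.5582, 0.1656, 0.2515]
orientation: [[-0.986, -0.166, 0.0], [-0.166, 0.986, 0.0], [-0.0, -0.0, -1.0]]
ft_force: [-0.7, -0.6, 0.1]
finger_gap: -0.0001
```

Run:
```python
from h import *
C=capture("wrist");cv2.imwrite("pics/w2.png",C["image"])
o=get_obs()
print("tcp px",proj(C,[o["position"]]),"tab px",proj(C,[[.560,.140,.1876]]),"axis",proj(C,[[.6074,.138,.168]]),"pin",proj(C,[[.58,.133,.172]]))
d=capture("side");crop(d,240,170,140,105,5,"pics/d2.png")
```

```text
tcp px [[310.45847665 268.05621423]] tab px [[280.68135166 210.33184812]] axis [[272.16396404 260.87370646]] pin [[269.12430474 227.65330805]]
```

View pics/w2.png

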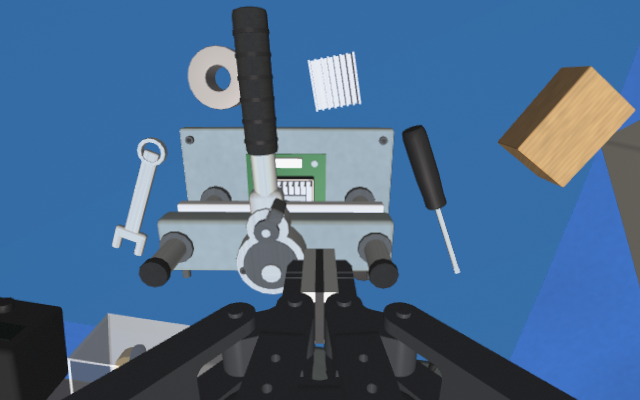

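View pics/d2.png

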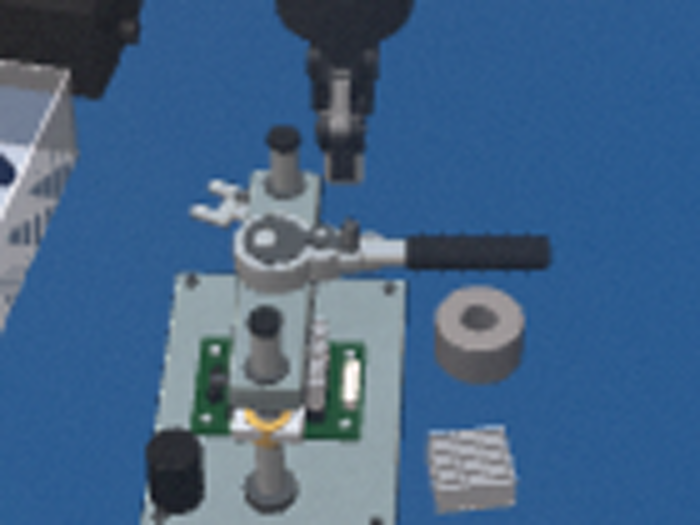

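The wrist view has the tab at (279,210), where the measured point projects, and the column caps at (154,271) and (381,272). The fingers are left of the tab as planned, so I descend beside it and push towards -y.

>>> {"op": "play_rows", "data": {
  "moves": [0,0,-12,0,0,0,0,-15,0,0,0,0,-15,0,0,0,0,-15,0,0,0,0,-12,0,0,0,0,-6,0,0,0,0,0,0,0,0,-2,0,0,0,0,-2,0,0,0,0,0,0,0,0]
}}

```text
time: 3.55
position: [0.5578, 0.1625, 0.1769]
orientation: [[-0.986, -0.165, 0.001], [-0.165, 0.986, 0.0], [-0.001, -0.0, -1.0]]
ft_force: [0.6, -0.7, 1.0]
finger_gap: 0.0
```

>>> {"op": "play_rows", "data": {
  "moves": [0,-2,0,0,0,0,-2,0,0,0,0,-2,0,0,0,0,-2,0,0,0,0,-2,0,0,0,0,-1,0,0,0,0,-1,0,0,0,0,-1,0,0,0,0,-1,0,0,0,0,-1,0,0,0]
}}

```text
time: 4.55
position: [0.5575, 0.1478, 0.1762]
orientation: [[-0.986, -0.165, -0.0], [-0.165, 0.986, -0.0], [0.0, -0.0, -1.0]]
ft_force: [-1.5, 1.2, 0.6]
finger_gap: 0.0001
```

>>> {"op": "play_rows", "data": {
  "moves": [0,-1,0,0,0,0,-1,0,0,0,0,-1,0,0,0,0,-1,0,0,0,0,-1,0,0,0,0,-1,0,0,0,0,-1,0,0,0,0,-1,0,0,0,0,-1,0,0,0,0,-1,0,0,0]
}}

```text
time: 5.55
position: [0.5573, 0.1392, 0.1763]
orientation: [[-0.986, -0.167, -0.0], [-0.167, 0.986, 0.001], [-0.0, 0.001, -1.0]]
ft_force: [-6.7, 5.3, -0.8]
finger_gap: -0.0003
```

Run:
```python
from h import *
C=capture("wrist");crop(C,200,180,160,120,5,"pics/w3.png")
print(get_obs()["ft_force"])
d=capture("side");crop(d,270,190,80,60,8,"pics/d3.png")
```

```text
[-3.09279766  5.57771814 -0.98027505]
```

View pics/w3.png

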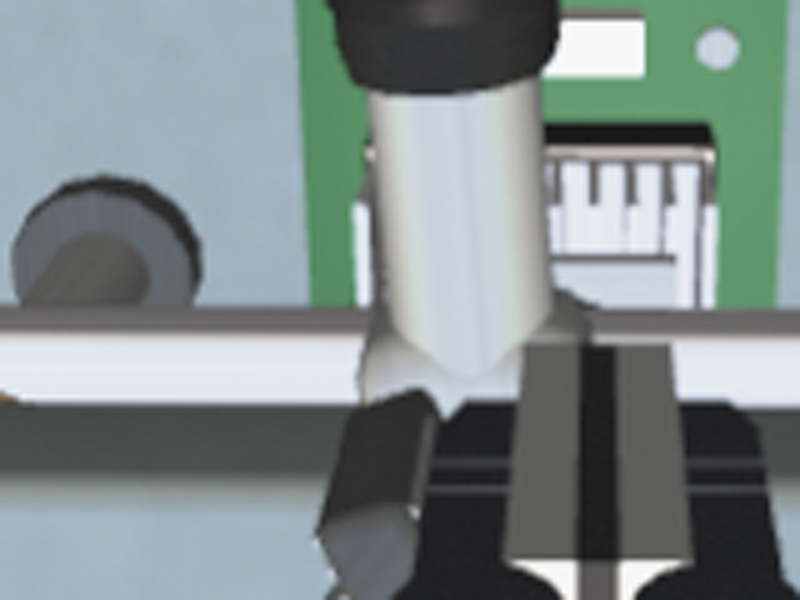

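View pics/d3.png

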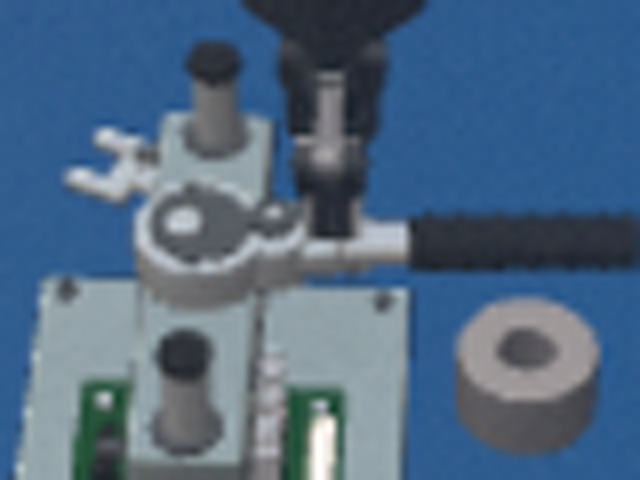

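The wrist view shows the tab at about (395,490) in the crop, now over on the anticlockwise side of the handle, with about 6 N of contact. I'll push a little further to reach the stop, then back off and check.

>>> {"op": "play_rows", "data": {
  "moves": [0.5,-1,0,0,0,0.5,-1,0,0,0,0.5,-1,0,0,0,0.5,-1,0,0,0,0,0,0,0,0,0,2,0,0,0,0,5,0,0,0,0,8,3,0,0,0,4,15,0,0,0,0,20,0,0]
}}

```text
time: 6.65
position: [0.56, 0.1535, 0.2144]
orientation: [[-0.986, -0.166, 0.0], [-0.166, 0.986, -0.0], [-0.0, -0.0, -1.0]]
ft_force: [-0.2, 1.0, 0.1]
finger_gap: 0.0
```

>>> {"op": "play_rows", "data": {
  "moves": [-12,0,10,0,0.5,-12,0,10,0,0.5,-15,0,0,0,0.5,-15,0,0,0,0.5,0,0,0,0,0.5,0,0,0,0,0.5,0,0,0,0,0.5,0,0,0,0,0.5,0,0,0,0,0.5,0,0,0,0,0.5]
}}

```text
time: 7.65
position: [0.5057, 0.1529, 0.2341]
orientation: [[-0.986, -0.165, -0.0], [-0.165, 0.986, -0.0], [0.0, -0.0, -1.0]]
ft_force: [0.8, -0.1, -0.0]
finger_gap: 0.0428
```

Run:
```python
from h import *
C=capture("wrist");cv2.imwrite("pics/w4.png",C["image"]);crop(C,200,190,160,120,5,"pics/w4c.png")
print(get_obs()["position"])
d=capture("side");crop(d,270,190,80,60,8,"pics/d4.png")
```

```text
[0.50568302 0.15294099 0.23410257]
```

View pics/w4.png

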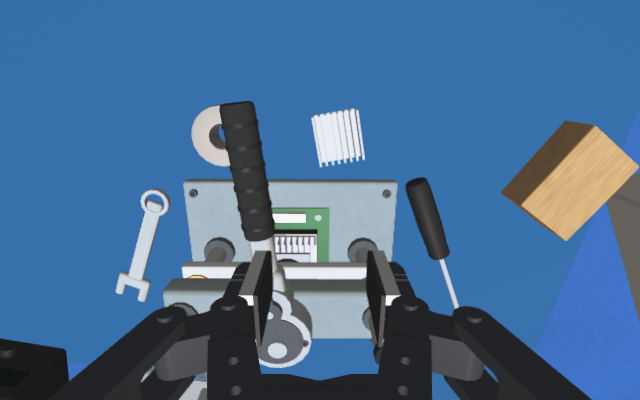

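View pics/d4.png

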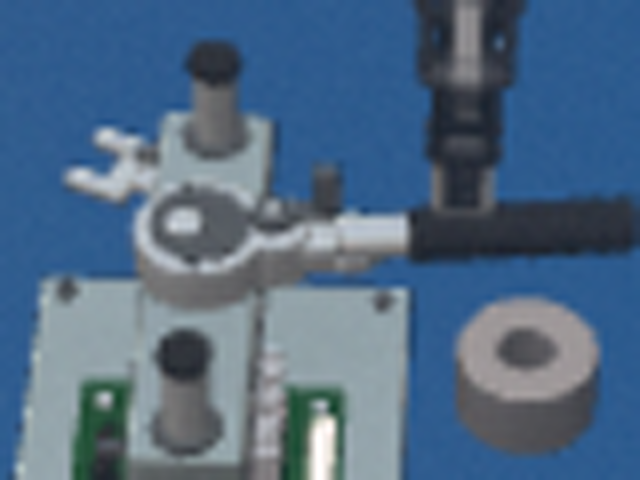

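Run:
```python
from h import *
d=capture("side");w=capture("wrist")
t=onplane(d,[(270+327/8-.4,190+168/8-.4)],.1876)[0]
P=pts(w);im=w["image"].astype(int)
m=(im.max(2)<75)&(P[...,2]>.15)&(P[...,2]<.18)&(P[...,0]>.4)&(P[...,0]<.54)&(abs(P[...,1]-.12)<.1); m[260:]=0
Q=P[m];print(len(Q),Q.mean(0),Q.max(0))
g=onplane(w,[(254,235),(238,104)],.171);print("grip",g)
ax=np.array([.6074,.138])
r=lambda v:np.arctan2(v[1],v[0])
f=r([-.9865,-.164])
hd=r(g[1,:2]-g[0,:2]);h2=r(Q.mean(0)[:2]-ax)
pin=ax+.028*np.array([np.cos(h2),np.sin(h2)])
wr=lambda a:(a+np.pi)%(2*np.pi)-np.pi
print("tab",t,"handle",wr(hd-f),wr(h2-f),"lever",wr(r(t[:2]-pin)-h2),np.linalg.norm(t[:2]-pin))
```

```text
4464 [0.48668065 0.10336367 0.16437714] [0.5346766  0.12473724 0.16876828]
grip [[0.52671438 0.1127051  0.171     ]
 [0.44700903 0.09483235 0.171     ]]
tab [0.56101093 0.11990405 0.1876    ] handle 0.05584878273095484 0.11467276467779319 lever 0.2100352461450954 0.022065607214164652
```

The grip has moved slightly (handle ≈ +0.1). A rough lever estimate of +0.2 ± 0.1 isn't convincing, so I need a clearer view of the lever.

>>> {"op": "play_rows", "data": {
  "moves": [5,5,4,0,0,5,5,4,0,0,5,5,4,0,0,5,5,4,0,0,5,5,4,0,0,0,0,0,0,0,0,0,0,0,0,0,0,0,0,0,0,0,0,0,0,0,0,0,0,0]
}}

```text
time: 8.85
position: [0.5304, 0.1777, 0.2542]
orientation: [[-0.986, -0.165, -0.0], [-0.165, 0.986, -0.0], [0.0, -0.0, -1.0]]
ft_force: [-0.0, -0.0, 0.5]
finger_gap: 0.0001
```

Run:
```python
from h import *
C=capture("wrist");crop(C,190,160,160,120,5,"pics/w5.png")
print(get_obs()["position"])
```

```text
[0.53040287 0.1778057  0.25421418]
```

View pics/w5.png

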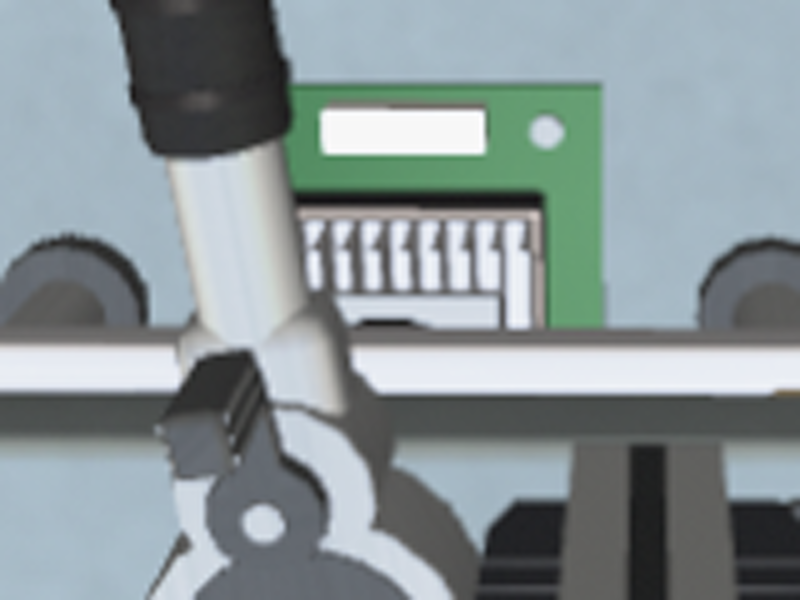

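Run:
```python
from h import *
C=capture("wrist")
print("cam",-C["R"].T@C["t"])
px=lambda x,y:(190+x/5-.4,160+y/5-.4)
back=lambda p:(p-np.array([190,160])+.4)*5
pin=onplane(C,[px(264,522)],.174)[0]
# shank centreline just above: edges at y=200: 182-290?; at y=300 200-306
s=onplane(C,[px(237,215),px(252,300)],.165);print("pin",pin,"shank",s)
g=onplane(C,[px(197,0),px(220,150)],.165);print(g)
for base in("pin-axis",):
    ax=np.array([.6074,.138]); v=pin[:2]-ax; print("pin-axis",np.linalg.norm(v),np.arctan2(v[1],v[0])-np.pi)
for hd in (.26,.28):
  for lv in(.2,.35,.5):
    a=np.pi+hd+lv; e=np.array([np.cos(a),np.sin(a)]); n=np.array([-e[1],e[0]])
    T=[]
    for r,t,z in((21,0,.188),(16,-4.5,.188),(16,4.5,.188),(26,4.5,.188),(26,-4.5,.188),(26,-4.5,.165)):
        T.append([*(pin[:2]+e*r/1e3+n*t/1e3),z])
    print(hd,lv,back(proj(C,T)).round().tolist())
```

```text
cam [0.45212915 0.16325255 0.39654288]
pin [0.58379709 0.12960244 0.174     ] shank [[0.54136484 0.1198435  0.165     ]
 [0.55382519 0.12313978 0.165     ]]
[[0.51161181 0.11164463 0.165     ]
 [0.53223252 0.11662915 0.165     ]]
pin-axis 0.025052270523837798 -5.94136598426718
0.26 0.2 [[185.0, 439.0], [231.0, 463.0], [168.0, 481.0], [140.0, 415.0], [203.0, 397.0], [242.0, 329.0]]
0.26 0.35 [[164.0, 447.0], [212.0, 465.0], [154.0, 490.0], [116.0, 429.0], [174.0, 403.0], [215.0, 334.0]]
0.26 0.5 [[145.0, 458.0], [195.0, 469.0], [142.0, 502.0], [95.0, 446.0], [147.0, 412.0], [190.0, 342.0]]
0.28 0.2 [[183.0, 440.0], [228.0, 463.0], [166.0, 482.0], [136.0, 417.0], [199.0, 398.0], [238.0, 329.0]]
0.28 0.35 [[161.0, 448.0], [210.0, 465.0], [152.0, 492.0], [113.0, 431.0], [171.0, 404.0], [212.0, 335.0]]
0.28 0.5 [[142.0, 459.0], [192.0, 469.0], [141.0, 504.0], [92.0, 449.0], [144.0, 413.0], [187.0, 344.0]]
```

Measured in the wrist frame, the lever is only at about +0.15, so the push isn't complete. The finger was bearing on it too close to the pin, so the handle gave way by about 0.1 rad. I'll push again, contacting the outer end of the tab so there is less moment on the handle.

>>> {"op": "play_rows", "data": {
  "moves": [10,-12,0,0,0,10,-12,0,0,0,0,0,-15,0,0,0,0,-20,0,0,0,0,-20,0,0,0,0,-15,0,0,0,0,-6,0,0,0,0,-2,0,0,0,0,0,0,0,0,0,0,0,0]
}}

```text
time: 9.95
position: [0.5511, 0.1539, 0.177]
orientation: [[-0.986, -0.165, 0.001], [-0.165, 0.986, 0.0], [-0.001, 0.0, -1.0]]
ft_force: [-0.1, 0.1, -0.7]
finger_gap: 0.0003
```

>>> {"op": "play_rows", "data": {
  "moves": [0,-4,0,0,0,0,-3,0,0,0,0,-2,0,0,0,0,-2,0,0,0,0,-2,0,0,0,0,-2,0,0,0,0,-1,0,0,0,0,-1,0,0,0,0,-1,0,0,0,0,-1,0,0,0]
}}

```text
time: 10.95
position: [0.5506, 0.1352, 0.1763]
orientation: [[-0.986, -0.166, 0.0], [-0.166, 0.986, 0.0], [-0.0, 0.0, -1.0]]
ft_force: [-0.1, 1.4, 0.5]
finger_gap: 0.0001
```

Run:
```python
from h import *
C=capture("wrist");crop(C,200,180,160,120,5,"pics/w6.png")
print(get_obs()["position"],get_obs()["ft_force"])
```

```text
[0.55057143 0.13493043 0.17629026] [ 0.51794121  2.89262314 -0.32678959]
```

View pics/w6.png

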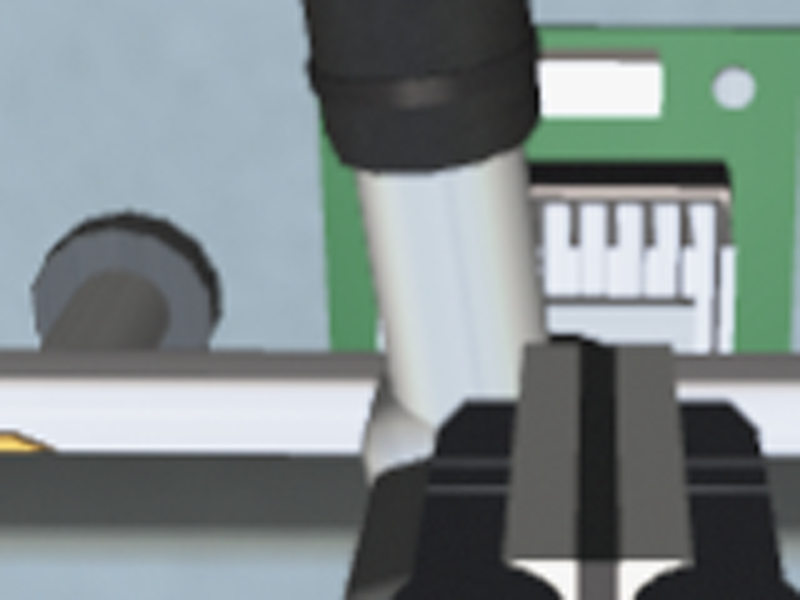

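The crop shows the outer end of the tab at (390,480), now touching the finger at about 3 N. Continuing the push.

>>> {"op": "play_rows", "data": {
  "moves": [0,-1,0,0,0,0,-1,0,0,0,0,-1,0,0,0,0.2,-1,0,0,0,0.2,-1,0,0,0,0.2,-1,0,0,0,0.2,-1,0,0,0,0.2,-1,0,0,0,0.2,-1,0,0,0,0.2,-1,0,0,0]
}}

```text
time: 12.0
position: [0.5517, 0.1251, 0.1762]
orientation: [[-0.986, -0.166, -0.0], [-0.166, 0.986, 0.0], [0.0, 0.0, -1.0]]
ft_force: [-1.7, 2.3, -1.3]
finger_gap: -0.0001
```

Run:
```python
from h import *
C=capture("wrist");crop(C,200,180,160,120,5,"pics/w7.png")
print(get_obs()["position"],get_obs()["ft_force"])
```

```text
[0.55182279 0.12497852 0.17619327] [-1.71844856  1.73756205 -1.38724391]
```

View pics/w7.png

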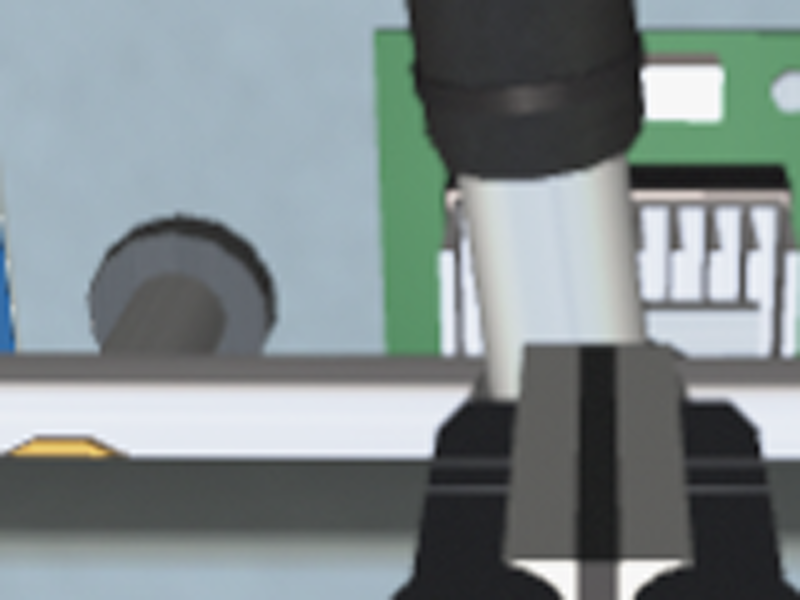

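>>> {"op": "play_rows", "data": {
  "moves": [0.3,-1,0,0,0,0.3,-1,0,0,0,0.3,-1,0,0,0,0.3,-1,0,0,0,0,0,0,0,0,0,0,0,0,0,0,0,0,0,0,0,0,0,0,0,0,0,0,0,0,0,0,0,0,0]
}}

```text
time: 13.05
position: [0.5533, 0.1219, 0.1763]
orientation: [[-0.986, -0.166, 0.001], [-0.166, 0.986, 0.001], [-0.001, 0.001, -1.0]]
ft_force: [-1.1, 5.1, -2.5]
finger_gap: -0.0003
```

Run:
```python
from h import *
d=capture("side");crop(d,270,190,80,60,8,"pics/d8.png")
print(get_obs()["ft_force"])
```

```text
[-0.58423019  4.70699603 -2.4239186 ]
```

View pics/d8.png

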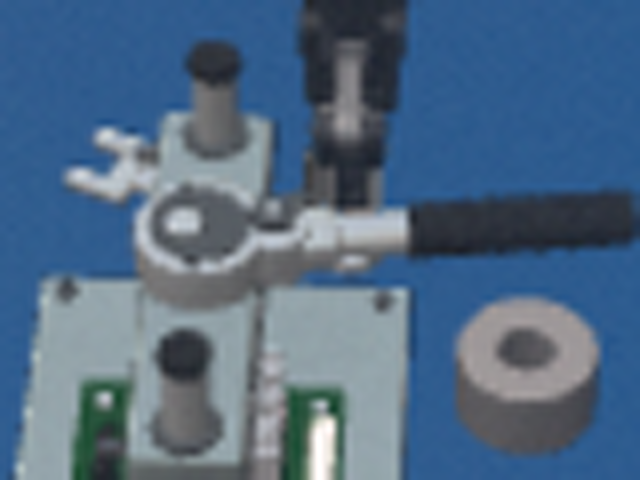

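>>> {"op": "play_rows", "data": {
  "moves": [0,3,0,0,0,0,8,0,0,0,0,10,5,0,0,0,5,15,0,0,0,5,15,0,0,-5,5,15,0,0,-8,10,15,0,0,-8,10,13,0,0,0,0,0,0,0,0,0,0,0,0]
}}

```text
time: 14.1
position: [0.5318, 0.1774, 0.2545]
orientation: [[-0.986, -0.167, 0.001], [-0.167, 0.986, 0.0], [-0.001, -0.0, -1.0]]
ft_force: [0.5, -0.3, -0.1]
finger_gap: -0.0003
```

Run:
```python
from h import *
C=capture("wrist");crop(C,190,160,160,120,5,"pics/w9.png");cv2.imwrite("pics/w9f.png",C["image"])
print(get_obs()["position"])
```

```text
[0.53192879 0.17680669 0.25405163]
```

View pics/w9.png

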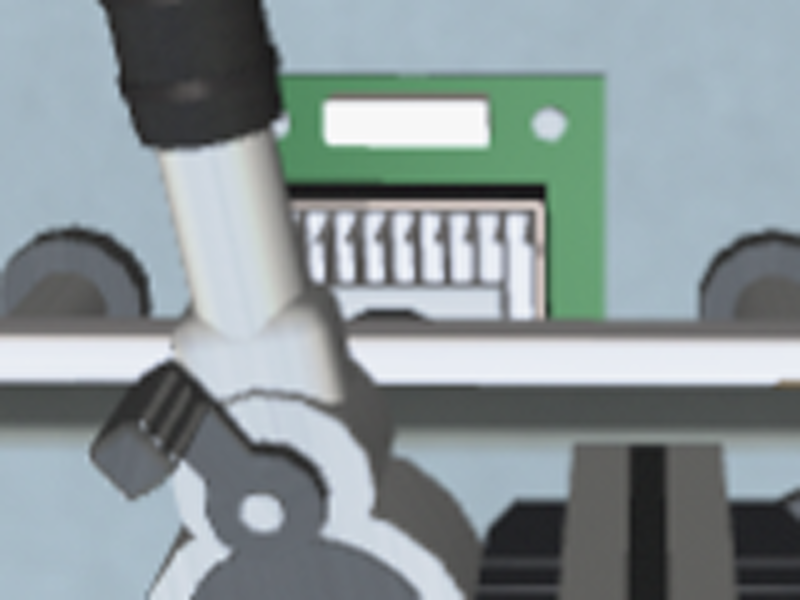

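The tab's top face is now at about (137,460) in the crop. The predicted position for +0.5 was about (143,459), so the lever is fully over. Next I'll locate the grip to straddle it.

Run:
```python
from h import *
w=capture("wrist");P=pts(w);im=w["image"].astype(int)
m=(im.max(2)<75)&(P[...,2]>.14)&(P[...,2]<.18)&(P[...,0]>.4)&(P[...,0]<.535)&(abs(P[...,1]-.11)<.06)
m[230:]=0
Q=P[m];print(len(Q),Q.min(0),Q.max(0),Q.mean(0)); v=np.linalg.svd((Q-Q.mean(0))[:,:2],full_matrices=False)[2][0];print(v,np.arctan(v[1]/v[0])-np.arctan(.164/.9865))
x=np.arange(.44,.54,.01)
for a in x:
    q=Q[abs(Q[:,0]-a)<.003]
    if len(q)>5: print(round(a,3),q[:,1].min().round(4),q[:,1].max().round(4),q[:,2].max().round(4))
```

```text
4348 [0.44676279 0.07823933 0.15445172] [0.53472242 0.12255104 0.16890136] [0.48816079 0.10099724 0.16425593]
[0.95369341 0.30078044] 0.14077318751179765
0.45 0.0786 0.0985 0.1679
0.46 0.08 0.1021 0.1681
0.47 0.083 0.1053 0.1679
0.48 0.0837 0.1087 0.1684
0.49 0.0889 0.1111 0.1685
0.5 0.0922 0.1142 0.1689
0.51 0.0951 0.1174 0.1683
0.52 0.0985 0.121 0.1683
0.53 0.1011 0.1226 0.1682
```

>>> {"op": "play_rows", "data": {
  "moves": [-11,-19,0,0.035,0.5,-11,-19,0,0.035,0.5,-11,-19,0,0.035,0.5,-11,-19,0,0.035,0.5,0,0,-25,0,0.5,0,0,-25,0,0.5,0,0,-25,0,0.5,0,0,-25,0,0.5,0,0,-14,0,0.5,0,0,0,0,0.5]
}}

```text
time: 15.2
position: [0.487, 0.1001, 0.138]
orientation: [[-0.954, -0.301, -0.004], [-0.301, 0.954, -0.001], [0.005, -0.0, -1.0]]
ft_force: [0.0, 0.8, 0.2]
finger_gap: 0.0426
```

Run:
```python
from h import *
w=capture("wrist");cv2.imwrite("pics/w10.png",w["image"])
print(get_obs()["ft_force"],get_obs()["position"])
ax=np.array([.6074,.138])
# arc table about screw axis
for a in np.arange(-.9,.96,.1):
    b=a+.1647
    print(round(a,2),(ax-.125*np.array([np.cos(b),np.sin(b)])).round(4))
```

```text
[-0.01081448 -0.11044476  0.25682193] [0.48758765 0.10035365 0.13914521]
-0.9 [0.5147 0.2219]
-0.8 [0.5068 0.2122]
-0.7 [0.4999 0.2018]
-0.6 [0.4941 0.1907]
-0.5 [0.4894 0.1791]
-0.4 [0.4858 0.1671]
-0.3 [0.4835 0.1549]
-0.2 [0.4825 0.1424]
-0.1 [0.4827 0.1299]
-0.0 [0.4841 0.1175]
0.1 [0.4868 0.1053]
0.2 [0.4906 0.0934]
0.3 [0.4957 0.082 ]
0.4 [0.5018 0.0711]
0.5 [0.509  0.0609]
0.6 [0.5172 0.0515]
0.7 [0.5263 0.0429]
0.8 [0.5362 0.0353]
0.9 [0.5468 0.0287]
```

View pics/w10.png

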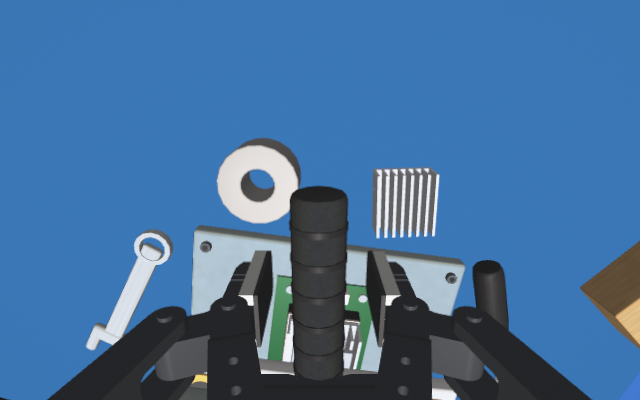

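Wrist view: the grip is centred between the pads (pads at x = 265 and 380, grip at 319). Next I compute rounded arc increments.

```bash
cat >> h.py <<'E'
AX=np.array([.6074,.138])
def arc(a0,a1,n=10,op=.35):
    p=lambda a:1e3*(AX-.125*np.array([np.cos(a+.1647),np.sin(a+.1647)]))
    o=np.zeros(2);base=p(a0);R=[]
    for i in range(1,n+1):
        d=p(a0+(a1-a0)*i/n)-base-o; d=d.round(1); o+=d
        R+= [float(d[0]),float(d[1]),0,round((a1-a0)/n,4),op]
    return R
E
python3 - <<'E'
from h import *
print(arc(.14,.92))
E
```

```text
[3.3, -9.2, 0, 0.078, 0.35, 4.0, -8.9, 0, 0.078, 0.35, 4.6, -8.5, 0, 0.078, 0.35, 5.4, -8.2, 0, 0.078, 0.35, 5.9, -7.7, 0, 0.078, 0.35, 6.5, -7.3, 0, 0.078, 0.35, 7.1, -6.7, 0, 0.078, 0.35, 7.6, -6.1, 0, 0.078, 0.35, 8.0, -5.5, 0, 0.078, 0.35, 8.4, -4.9, 0, 0.078, 0.35]
```

>>> {"op": "play_rows", "data": {
  "moves": [3.3,-9.2,0,0.078,0.35,4.0,-8.9,0,0.078,0.35,4.6,-8.5,0,0.078,0.35,5.4,-8.2,0,0.078,0.35,5.9,-7.7,0,0.078,0.35,6.5,-7.3,0,0.078,0.35,7.1,-6.7,0,0.078,0.35,7.6,-6.1,0,0.078,0.35,8.0,-5.5,0,0.078,0.35,8.4,-4.9,0,0.078,0.35]
}}

```text
time: 16.25
position: [0.5487, 0.0271, 0.141]
orientation: [[-0.464, -0.886, -0.001], [-0.886, 0.464, -0.001], [0.001, 0.0, -1.0]]
ft_force: [-2.4, 0.9, -0.5]
finger_gap: 0.0299
```

Run:
```python
from h import *
for i in range(3): capture("side")
o=get_obs();print(o["time"],o["position"],o["ft_force"],o["moment"],o["finger_gap"],np.arctan2(*(AX-o["position"][:2])[::-1])-.1647,np.linalg.norm(AX-o["position"][:2]),o["q"])
w=capture("wrist");cv2.imwrite("pics/w11.png",w["image"])
```

```text
16.4 [0.54944978 0.02728956 0.14086657] [ 0.31751412  0.06773617 -0.19941666] [ 0.00186028  0.00177418 -0.03694389] 0.030305691253811533 0.9238734641197652 0.12496011304748407 [  5.07481748  30.62729878 -19.67405089 118.5445066   18.08297442
  33.58074494 124.81712013]
```

View pics/w11.png

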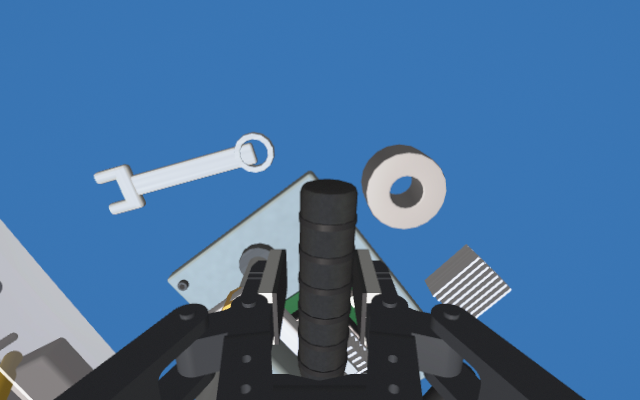

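The handle swung freely to about +0.9 rad at roughly 2 N, so it free-wheels. Now the tightening stroke: a first, safe 0.6 rad, then smaller pieces while reading the force.

```bash
cat >> h.py <<'E'
def rd(n=4):
    F=[];o=get_obs();t0=o["time"];p=o["position"];b=np.arctan2(p[1]-AX[1],p[0]-AX[0]);e=np.array([-np.sin(b),np.cos(b),0])
    F.append(-o["ft_force"]@-e)
    for i in range(n):
        capture("side");o=get_obs();F.append(o["ft_force"]@e)
    a=(b-np.pi-.1647+np.pi)%(2*np.pi)-np.pi
    r=np.array([np.cos(b),np.sin(b),0])
    print("t",round(o["time"],2),"ang",round(a,3),"r",round(np.linalg.norm(p[:2]-AX),4),"tangential F (+ = resists clockwise)",np.round(F,1),"hold mean",round(np.mean(F[1:]),2),"rad",round(o["ft_force"]@r,1),"z",round(p[2],3))
E
python3 - <<'E'
from h import *
print(arc(.92,.32))
print(arc(.32,.12,5)); print(arc(.12,-.08,10)); print(arc(-.08,-.28,10))
E
```

```text
[-6.5, 3.7, 0, -0.06, 0.35, -6.3, 4.1, 0, -0.06, 0.35, -6.0, 4.4, 0, -0.06, 0.35, -5.8, 4.8, 0, -0.06, 0.35, -5.5, 5.2, 0, -0.06, 0.35, -5.1, 5.5, 0, -0.06, 0.35, -4.8, 5.7, 0, -0.06, 0.35, -4.4, 6.1, 0, -0.06, 0.35, -4.1, 6.3, 0, -0.06, 0.35, -3.7, 6.5, 0, -0.06, 0.35]
[-2.2, 4.5, 0, -0.04, 0.35, -2.1, 4.5, 0, -0.04, 0.35, -1.9, 4.7, 0, -0.04, 0.35, -1.7, 4.7, 0, -0.04, 0.35, -1.5, 4.7, 0, -0.04, 0.35]
[-0.7, 2.4, 0, -0.02, 0.35, -0.6, 2.4, 0, -0.02, 0.35, -0.6, 2.5, 0, -0.02, 0.35, -0.5, 2.4, 0, -0.02, 0.35, -0.5, 2.5, 0, -0.02, 0.35, -0.4, 2.4, 0, -0.02, 0.35, -0.4, 2.5, 0, -0.02, 0.35, -0.4, 2.5, 0, -0.02, 0.35, -0.2, 2.4, 0, -0.02, 0.35, -0.3, 2.5, 0, -0.02, 0.35]
[-0.2, 2.5, 0, -0.02, 0.35, -0.1, 2.5, 0, -0.02, 0.35, -0.1, 2.5, 0, -0.02, 0.35, -0.0, 2.5, 0, -0.02, 0.35, -0.0, 2.5, 0, -0.02, 0.35, 0.0, 2.5, 0, -0.02, 0.35, 0.1, 2.5, 0, -0.02, 0.35, 0.2, 2.5, 0, -0.02, 0.35, 0.2, 2.5, 0, -0.02, 0.35, 0.3, 2.5, 0, -0.02, 0.35]
```

>>> {"op": "play_rows", "data": {
  "moves": [-6.5,3.7,0,-0.06,0.35,-6.3,4.1,0,-0.06,0.35,-6.0,4.4,0,-0.06,0.35,-5.8,4.8,0,-0.06,0.35,-5.5,5.2,0,-0.06,0.35,-5.1,5.5,0,-0.06,0.35,-4.8,5.7,0,-0.06,0.35,-4.4,6.1,0,-0.06,0.35,-4.1,6.3,0,-0.06,0.35,-3.7,6.5,0,-0.06,0.35]
}}

```text
time: 17.45
position: [0.4981, 0.08, 0.1409]
orientation: [[-0.886, -0.463, 0.004], [-0.463, 0.886, -0.0], [-0.003, -0.002, -1.0]]
ft_force: [5.0, -4.5, -3.7]
finger_gap: 0.0299
```

Run:
```python
from h import *
rd(5)
```

```text
t 17.7 ang 0.323 r 0.1238 tangential F (+ = resists clockwise) [6.3 3.9 1.8 2.3 1.8 1.3] hold mean 2.23 rad -0.7 z 0.141
```

>>> {"op": "play_rows", "data": {
  "moves": [-1.1,2.2,0,-0.02,0.35,-1.1,2.3,0,-0.02,0.35,-1.1,2.2,0,-0.02,0.35,-1,2.3,0,-0.02,0.35,-1,2.3,0,-0.02,0.35,-0.9,2.4,0,-0.02,0.35,-0.9,2.3,0,-0.02,0.35,-0.8,2.4,0,-0.02,0.35,-0.8,2.3,0,-0.02,0.35,-0.7,2.4,0,-0.02,0.35]
}}

```text
time: 18.7
position: [0.4883, 0.1024, 0.1406]
orientation: [[-0.96, -0.28, 0.002], [-0.28, 0.96, -0.0], [-0.002, -0.001, -1.0]]
ft_force: [5.6, -4.4, 2.1]
finger_gap: 0.03
```

Run:
```python
from h import *
rd(1)
```

```text
t 18.75 ang 0.126 r 0.1243 tangential F (+ = resists clockwise) [5.8 5. ] hold mean 4.96 rad -2.5 z 0.141
```

>>> {"op": "play_rows", "data": {
  "moves": [-0.7,2.4,0,-0.02,0.35,-0.6,2.4,0,-0.02,0.35,-0.6,2.5,0,-0.02,0.35,-0.5,2.4,0,-0.02,0.35,-0.5,2.5,0,-0.02,0.35,-0.4,2.4,0,-0.02,0.35,-0.4,2.5,0,-0.02,0.35,-0.4,2.5,0,-0.02,0.35,-0.2,2.4,0,-0.02,0.35,-0.3,2.5,0,-0.02,0.35]
}}

```text
time: 19.75
position: [0.4837, 0.1267, 0.1406]
orientation: [[-0.997, -0.083, 0.002], [-0.083, 0.997, -0.001], [-0.001, -0.001, -1.0]]
ft_force: [5.3, -5.5, 2.6]
finger_gap: 0.0297
```

Run:
```python
from h import *
rd(1)
```

```text
t 19.8 ang -0.074 r 0.1243 tangential F (+ = resists clockwise) [5.9 4.6] hold mean 4.63 rad -3.5 z 0.141
```

```bash
cat >> h.py <<'E'
def tq(n=1):
    out=[]
    for i in range(n+1):
        if i: capture("side")
        o=get_obs();p=o["position"][:2]-AX;F=o["ft_force"]
        T=o["moment"][2]+p[0]*F[1]-p[1]*F[0]
        a=(np.arctan2(p[1],p[0])-.1647)%(2*np.pi)-np.pi
        out.append(f"t{o['time']:.2f} a{a:.3f} F_eq {T/.125:.2f} (force part {(p[0]*F[1]-p[1]*F[0])/.125:.2f}, Mz {o['moment'][2]:.3f}) fz {F[2]:.1f}")
    print("\n".join(out))
E
python3 - <<'E'
from h import *
tq(0)
E
```

```text
t19.80 a-0.078 F_eq 5.31 (force part 4.59, Mz 0.090) fz 1.9
```

>>> {"op": "play_rows", "data": {
  "moves": [-0.2,2.5,0,-0.02,0.35,-0.1,2.5,0,-0.02,0.35,-0.1,2.5,0,-0.02,0.35,0,2.5,0,-0.02,0.35,0,2.5,0,-0.02,0.35,0,2.5,0,-0.02,0.35,0.1,2.5,0,-0.02,0.35,0.2,2.5,0,-0.02,0.35,0.2,2.5,0,-0.02,0.35,0.3,2.5,0,-0.02,0.35]
}}

```text
time: 20.8
position: [0.4838, 0.1512, 0.1405]
orientation: [[-0.993, 0.117, 0.001], [0.117, 0.993, -0.001], [-0.001, -0.001, -1.0]]
ft_force: [3.4, -6.5, 3.1]
finger_gap: 0.0301
```

Run:
```python
from h import *
tq(0)
print(arc(-.28,-.48));print(arc(-.48,-.68)); print(arc(-.68,-.88))
```

```text
t20.80 a-0.271 F_eq 7.01 (force part 6.07, Mz 0.117) fz 3.1
[0.3, 2.5, 0, -0.02, 0.35, 0.4, 2.5, 0, -0.02, 0.35, 0.4, 2.4, 0, -0.02, 0.35, 0.4, 2.5, 0, -0.02, 0.35, 0.6, 2.4, 0, -0.02, 0.35, 0.5, 2.5, 0, -0.02, 0.35, 0.6, 2.4, 0, -0.02, 0.35, 0.7, 2.4, 0, -0.02, 0.35, 0.7, 2.4, 0, -0.02, 0.35, 0.7, 2.4, 0, -0.02, 0.35]
[0.8, 2.4, 0, -0.02, 0.35, 0.8, 2.3, 0, -0.02, 0.35, 0.9, 2.4, 0, -0.02, 0.35, 1.0, 2.3, 0, -0.02, 0.35, 1.0, 2.3, 0, -0.02, 0.35, 1.0, 2.2, 0, -0.02, 0.35, 1.1, 2.3, 0, -0.02, 0.35, 1.1, 2.2, 0, -0.02, 0.35, 1.2, 2.2, 0, -0.02, 0.35, 1.2, 2.2, 0, -0.02, 0.35]
[1.3, 2.2, 0, -0.02, 0.35, 1.3, 2.1, 0, -0.02, 0.35, 1.3, 2.1, 0, -0.02, 0.35, 1.4, 2.1, 0, -0.02, 0.35, 1.4, 2.1, 0, -0.02, 0.35, 1.5, 2.0, 0, -0.02, 0.35, 1.5, 2.0, 0, -0.02, 0.35, 1.5, 1.9, 0, -0.02, 0.35, 1.6, 2.0, 0, -0.02, 0.35, 1.6, 1.9, 0, -0.02, 0.35]
```

Torque about the screw (including Mz) gives 7.0 N equivalent at the grip. That matches the stated free-running value, so I'll use this measure.

>>> {"op": "play_rows", "data": {
  "moves": [0.3,2.5,0,-0.02,0.35,0.4,2.5,0,-0.02,0.35,0.4,2.4,0,-0.02,0.35,0.4,2.5,0,-0.02,0.35,0.6,2.4,0,-0.02,0.35,0.5,2.5,0,-0.02,0.35,0.6,2.4,0,-0.02,0.35,0.7,2.4,0,-0.02,0.35,0.7,2.4,0,-0.02,0.35,0.7,2.4,0,-0.02,0.35]
}}

```text
time: 21.8
position: [0.4886, 0.1749, 0.1404]
orientation: [[-0.95, 0.312, -0.0], [0.312, 0.95, -0.002], [-0.0, -0.002, -1.0]]
ft_force: [2.0, -9.1, 4.4]
finger_gap: 0.0302
```

Run:
```python
from h import *
tq(0)
```

```text
t21.80 a-0.466 F_eq 9.37 (force part 8.04, Mz 0.166) fz 4.4
```

>>> {"op": "play_rows", "data": {
  "moves": [0.8,2.4,0,-0.02,0.35,0.8,2.3,0,-0.02,0.35,0.9,2.4,0,-0.02,0.35,1.0,2.3,0,-0.02,0.35,1.0,2.3,0,-0.02,0.35,1.0,2.2,0,-0.02,0.35,1.1,2.3,0,-0.02,0.35,1.1,2.2,0,-0.02,0.35,1.2,2.2,0,-0.02,0.35,1.2,2.2,0,-0.02,0.35]
}}

```text
time: 22.8
position: [0.4976, 0.1971, 0.1402]
orientation: [[-0.869, 0.494, -0.003], [0.494, 0.869, -0.003], [0.001, -0.004, -1.0]]
ft_force: [-1.0, -9.9, 5.9]
finger_gap: 0.03
```

Run:
```python
from h import *
tq(0)
```

```text
t22.80 a-0.658 F_eq 10.56 (force part 9.16, Mz 0.175) fz 5.9
```

This reading is 10.6 N, 1.5 times the 7.0 N running value, and it has risen steadily since landing near -0.2 rad. I stop here, release by backing off about 4 mm, open, and lift clear.

>>> {"op": "play_rows", "data": {
  "moves": [-0.5,-1,0,0,0.35,-0.5,-1,0,0,0.4,-0.5,-1,0,0,0.5,-0.3,-0.6,0,0,0.6,0,0,0,0,0.6,0,0,0,0,0.6,0,0,5,0,0.6,0,0,15,0,0.6,0,0,20,0,0.6,0,0,30,0,0.6]
}}

```text
time: 23.8
position: [0.496, 0.1963, 0.2104]
orientation: [[-0.871, 0.491, -0.002], [0.491, 0.871, -0.001], [0.001, -0.002, -1.0]]
ft_force: [0.1, -0.0, -0.3]
finger_gap: 0.051
```

>>> {"op": "play_rows", "data": {
  "moves": [-5,0,20,0,0.6,-5,0,20,0,0.6,-5,0,20,0,0.6,-5,0,20,0,0.6,0,0,0,0,0.6,0,0,0,0,0.6,0,0,0,0,0.6,0,0,0,0,0.6,0,0,0,0,0.6,0,0,0,0,0.6]
}}

```text
time: 24.8
position: [0.4767, 0.1964, 0.2898]
orientation: [[-0.871, 0.492, -0.001], [0.492, 0.871, -0.001], [0.0, -0.001, -1.0]]
ft_force: [-0.4, -0.5, 1.4]
finger_gap: 0.0514
```

Run:
```python
from h import *
o=get_obs();print(o["time"],o["position"],o["ft_force"])
d=capture("side");crop(d,240,180,140,105,5,"pics/d20.png")
w=capture("wrist");cv2.imwrite("pics/w20.png",w["image"])
```

```text
24.8 [0.47667973 0.19639749 0.28978369] [-0.40807613 -0.47252948  1.41909572]
```

View pics/d20.png

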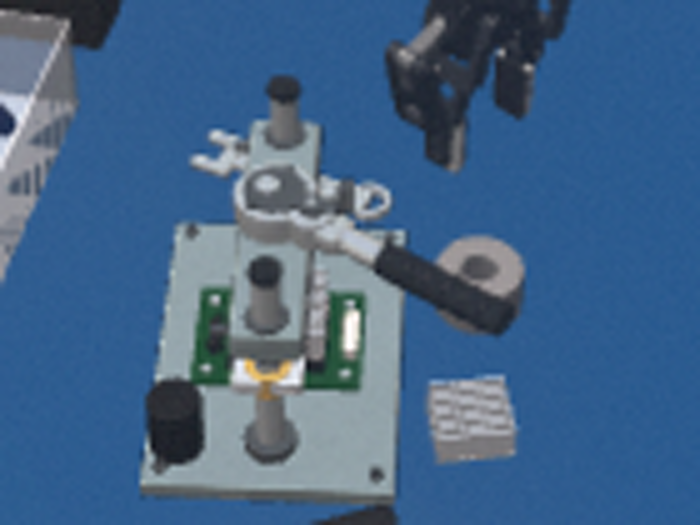

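View pics/w20.png

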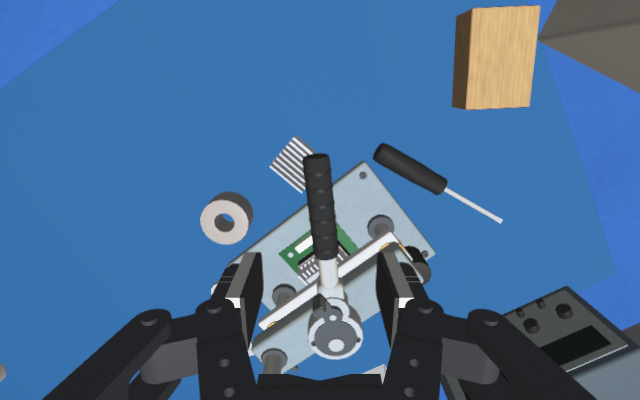

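The side view shows the reel, spare sink, wrench, capacitor and driver where they were, with the gripper clear. One last check on the lever angle before handing in.

Run:
```python
from h import *
w=capture("wrist");crop(w,270,250,100,75,8,"pics/w21.png")
```

```text
(no output)
```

View pics/w21.png

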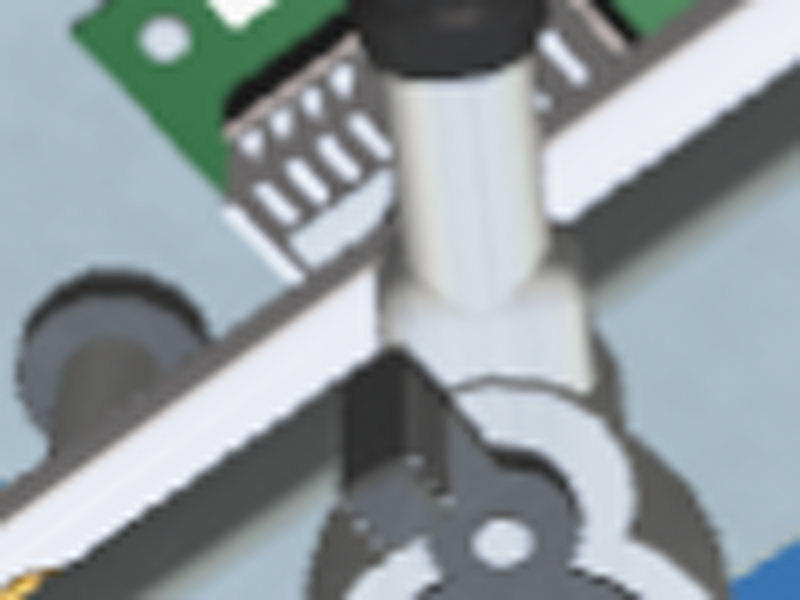

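The lever is still fully over: the tab base at about (395,360) is well anticlockwise of the shank line, at about 45° from the pin in the view. Handing in.

Run:
```python
from bench import *
print(finish_job())
```

```text
the job is handed in; nothing more can be done
None
```

I flipped the direction lever over to tighten, checked that the handle free-wheels, and tightened until the stroke took about half as much force again. The job was handed in at about 25 s; no verdict was reported.

- **Lever:** The first push only got it to about +0.15 rad and nudged the handle about 0.1 rad with it. A second push on the outer end of the tab took it fully over, to about +0.5 rad in the wrist picture. It was still well over in the last picture.
- **Free-wheel check:** I swung the handle anticlockwise to about +0.9 rad (about 50 degrees). It resisted with only about 2.5 N.
- **Tightening:** One clockwise stroke was enough. The force at the grip was about 7.0 N on the last reading before it began to climb, then 9.4 N and 10.6 N, which is 1.5 times the running value. I stopped there; by the given figures that is about 260 N on the heat sink.
- **Final state:** The gripper is lifted clear, and the other items looked unmoved in the last pictures.

Three checks are weaker than I would like:
- Single force readings vary by about 0.7 N.
- The sideways force alone read low (9.2 N at the end), so I relied on the torque about the screw.
- I ran the last two 0.2 rad pieces back to back and only saw the 9.4 N reading once the second was done. It ended at the target, but I should have stopped between them.

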